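# Nest the kidney dishes on the swivel stand

### The arm

A 6-joint arm with a two-finger parallel gripper is mounted at the origin on a cart in front of the work surface, level with it; the furniture and walls round the work are solid. World frame = base frame: x ahead of the robot, y to its left, z up, the work surface at z = 0. Lengths are in m, angles in degrees, forces in N, time in s.
With the tool pointing down it reaches from about 0.4 to 0.825 m from the base axis. Payload 7 kg.
Tool frame: the origin (TCP) lies midway between the tips of the shut fingers; the grasp point (between the pads) lies 19 mm behind it (ctrl.hold_point_z is the distance from the TCP to the grasp point, in m); z points along the fingers, y is the line along which they close (so a half turn about z gives the same grasp; the last joint's range is limited). The gripper opens to 88 mm and grips with 3 to 60 N. Pads are 19 mm wide; open, the fingers measure 130 mm over their backs; the gripper's body (78 mm by 193 mm) begins 47 mm behind the grasp point.
Start: joints at [84.861, 20.546, 0.682, 0, -70.136, -16.507], TCP at [0.249, 0.627, 0.227] pointing down, gripper open.
Joint ranges: [-176.03, 176.03], [-82.01, 121.73], [-58.28, 71.71], [-173.87, 95.51], [-174.79, -0.11], [-173.66, 173.66]. Speed limits (degrees/s): [136.94, 136.94, 172.46, 180, 180, 180].

### API

Orientations are given as [roll, pitch, yaw] about the fixed x, y, z axes, in that order (R = Rz(yaw) Ry(pitch) Rx(roll)).
In Python, from plant import ctrl gives the robot as it stands.
- The arm moves only by the tool apply_moves, never from a script. Its argument "deltas" is a list of rows, each an object with "fingers": the finger opening in mm, from 0 to 87.6; "delta_pos": the shift along the tool's x, y, z in mm, a list of three; "angular": the turn, a rotation vector about the tool's x, y, z in degrees, a list of three. A call has 1 to 10 rows; each row is the pose to reach, as a shift and turn from the pose commanded when the call began, along the tool's axes at that moment; what a row does not reach only later rows make up. A row lasts 1/10 s, in which the tool goes at most 50 mm and 8.59 degrees, less where a joint would pass 70% of its speed; a pose out of reach is approached as far as the arm can. A call with a gripper value outside its range is refused whole. The fingers move at their own pace and stop on an object; the grip force is fixed at half the most. Time passes only in rows, so rows that repeat a pose let the fingers close. It gives the time, the measured TCP pose, the force, the opening and the grip force at its end, in the units of the state.
- ctrl.get_obs(): the state, without advancing time (a new reading comes with each control period).
- ctrl.snapshot(name): name is "side" or "top" or "wrist"; returns the picture (384x512x3 uint8, red, green, blue); there is no depth.
- ctrl.camera_params(name): a dict with "fx", "fy", "cx", "cy" (pixels), "cam_to_world" (4x4, takes a point from camera to world coordinates); the wrist camera has in their place "mount" (4x4, takes a point from camera to tool coordinates, whose origin is the TCP and whose axes are the flange's). Camera axes: x right, y up, looking along -z (the intrinsics and any distortion apply to the point x, -y, -z); pixel columns grow to the right and rows downward; lengths in m; the calibration is good to about 2 mm. A picture is of the moment at which its call begins: read the wrist's pose just before it. camera_params takes no time and is no camera call.
- ctrl.close_job(): hands the job in; it is judged then, once.
The state is a dict: "clock": time; "joint_pos": joint angles; "qvel": joint speeds; "tau": joint torques, N m; "tool_pos": TCP position; "orientation": TCP orientation; "force": force on the tool from outside, world axes, zero at the start; "moment": the same for the moment, N m; "opening": finger opening in m; "gripper_force": force on a finger pad.
Only numpy, scipy, OpenCV 4.12 (cv2) and the standard library are available. Lean on these libraries where they do the work, as an engineer would, in place of code of your own. Each camera call takes 0.05 s, during which the arm holds its last target. There are 200 camera calls.

### The job

Stack the two loose steel kidney dishes on the one on the swivel stand: first the deep one, then the shallow one on top of it, each turned so that its outline matches the dish below and fully seated, level and left standing free. Set the dishes down without letting them fall, and do not disturb the timer, tape roll and forceps lying around.

Things in the scene. Friction and masses are not known exactly. Their poses are not given: they have to be found in the camera images.
- stand: Grey round foot of the stand, radius 66 mm, 12 mm high, fixed to the worktop; origin at the centre of its underside, a small nose at its edge on own +x. It carries a swivel with a fixed bottom dish, the same as the shallow dish. This turns about the upright axis: stiff (0.5 N m to move), stops at +-0.8 rad from the foot's axes.
- stand_rim (a point): Centre of the bottom dish's rim, on the swivel axis, 66 mm above the worktop. Its axes are those of the FOOT. The bottom dish (own x, y as in the loose dishes) may start swivelled by -0.75 to +0.75 rad from these axes; this turn is NOT reported: find it by eye or touch. The deep dish goes on with its waist centre over this point and the bottom dish's turn.
- deep_dish_center (a point): Deep loose kidney dish, steel, open top, 176 mm long, 56 mm high, 0.15 to 0.27 kg. Point: centre of the waist, half-way up (28 mm above underside); z up, x the long axis, hollow side of the outline towards own -y. At the waist the collar has upright parallel outside flats 64 mm apart (y = +-32 mm), 35 mm long: hold there from above, fingers outside, closing along own y.
- deep_dish_foot (a point): Underside centre of the deep dish. All dishes share one outline: upright collar, outside half width 32 mm, wall 3 mm, from 16 mm above the underside to the rim; below it a tapered foot, half width 27.5 mm at its top, 25.5 mm at the underside. The foot goes into the collar of the dish below with 1.5 mm clearance; seated, the collar rests on that rim, underside 16 mm below it.
- shallow_dish_center (a point): Shallow loose kidney dish: like the deep one with the same outline, foot, flats and axes, but 42 mm high, 0.12 to 0.22 kg; goes on the deep dish. Point: centre of the waist, half-way up (21 mm above underside).
- shallow_dish_foot (a point): Underside centre of the shallow dish. How dishes meet: the foot's taper guides it in from about 3 mm or 0.05 rad off; turned further out, the foot stays up on the rim below. Half a turn out does not fit.
- timer_0: white bench timer, 68 x 62 x 19 mm, lying behind the stand to the left; origin at the centre of its underside. Leave alone.
- tape_roll: roll of tape, 68 mm across, 18 mm high, lying behind the stand to the right; origin at the centre of its underside. Leave alone.
- forceps_0: steel forceps, 127 mm long, 9 mm high, lying at the back left; origin at the centre of its underside. Leave alone.

How it is judged:
By the outcome, as a careful person would: the job done as asked, in the order asked, and still so for the second after the job is handed in, with the robot touching nothing.
It also fails if it takes over 72 s, if anything falls off the work surface, if the arm or the gripper's body presses on something with over 40 N, if the wrist force passes 120 N, or if a joint passes its speed limit or range.

## Working session

There is one attempt and no reset: what is moved stays moved. The work goes in short steps, Python scripts to look and compute and a tool call to move; the robot and the scene stay as the last step left them, time stands still between calls to the robot, and variables do not carry over. Pictures are saved under pics/ and viewed, at most 10 in all, crops included, and the job is handed in when it is done.

Besides the shell and the picture viewer there is one more tool, called after ">>>" by a JSON object that holds its "fn" and its "kwargs". apply_moves: Moves the arm, as the interface text tells. Its arguments: {"type":"object","properties":{"deltas":{"type":"array"}},"required":["deltas"]}

```bash
mkdir -p pics; ls; python3 - <<'E'
from plant import ctrl
import cv2,numpy as np
np.set_printoptions(precision=4,suppress=True)
for n in("top","side"):
    cv2.imwrite(f"pics/{n}0.png",ctrl.snapshot(n)[:,:,::-1]); print(n,ctrl.camera_params(n))
print(ctrl.camera_params("wrist")); print(ctrl.get_obs(),ctrl.hold_point_z)
E
```

```text
pics
top {'fx': 363.2146557446272, 'fy': 363.2146557446272, 'cx': 251.314074885301, 'cy': 195.2871961927828, 'cam_to_world': array([[ 0.0163,  0.9805, -0.1959,  0.3977],
       [-0.9998,  0.0172,  0.0032,  0.0098],
       [ 0.0065,  0.1958,  0.9806,  0.9532],
       [ 0.    ,  0.    ,  0.    ,  1.    ]])}
side {'fx': 401.47993344285817, 'fy': 401.47993344285817, 'cx': 255.7235393836088, 'cy': 182.98764484720664, 'cam_to_world': array([[ 0.9393,  0.2074, -0.2734,  0.3007],
       [-0.3427,  0.525 , -0.7791, -0.7941],
       [-0.0181,  0.8254,  0.5642,  0.64  ],
       [ 0.    ,  0.    ,  0.    ,  1.    ]])}
{'fx': 318.66189512892674, 'fy': 318.66189512892674, 'cx': 248.78901986603623, 'cy': 191.0061482307583, 'mount': array([[-0.    ,  0.956 ,  0.2935,  0.0803],
       [ 1.    , -0.0001,  0.0005,  0.0007],
       [ 0.0005,  0.2935, -0.956 , -0.1581],
       [ 0.    ,  0.    ,  0.    ,  1.    ]])}
{'clock': 0.1, 'joint_pos': array([ 84.8623,  20.5868,   0.6412,  -0.0177, -70.1348, -16.5065]), 'qvel': array([-0.0048, -0.0884,  0.1698,  0.1156,  0.0329, -0.0671]), 'tau': array([ -0.0015, -58.4162,  29.375 ,   7.0155,   0.0101,  -0.    ]), 'tool_pos': array([0.2488, 0.627 , 0.2257]), 'orientation': array([179.9181,  -0.0069, -21.6503]), 'force': array([ 0.0328, -0.9676,  0.3472]), 'moment': array([-0.0093, -0.0349,  0.0838]), 'gripper_force': 0.0, 'opening': 0.0875381572767181} 0.0188
```

View pics/top0.png

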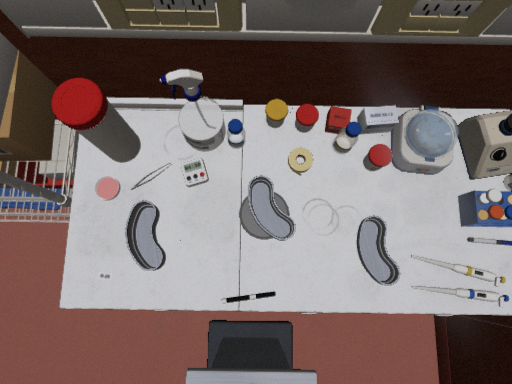

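View pics/side0.png

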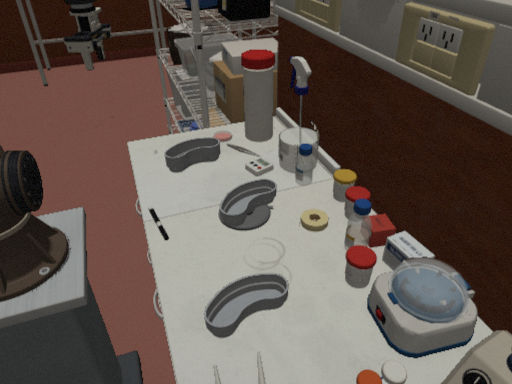

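```bash
python3 - <<'E'
import cv2,numpy as np
t=cv2.imread("pics/top0.png");s=cv2.imread("pics/side0.png")
f=lambda i,x,y,w,h,k:cv2.resize(i[y:y+h,x:x+w],None,fx=k,fy=k,interpolation=cv2.INTER_CUBIC)
a=np.hstack([f(t,x,y,66,75,4) for x,y in((112,198),(237,171),(344,212))])
b=np.hstack([f(s,x,y,w,66,3) for x,y,w in((155,120,80),(212,170,80),(200,268,100))])
o=np.zeros((a.shape[0]+b.shape[0],800,3),np.uint8);o[:300,:a.shape[1]]=a;o[300:300+b.shape[0],:b.shape[1]]=b[:,:800]
cv2.imwrite("pics/c0.png",o)
E
```

```text
(no output)
```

View pics/c0.png

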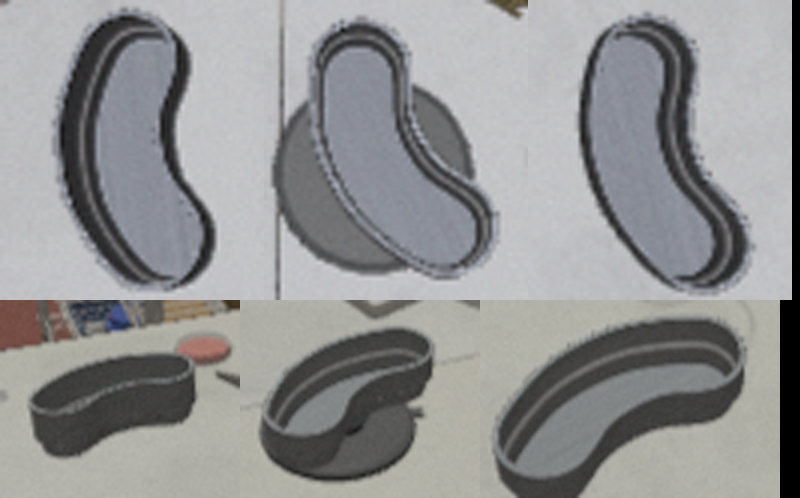

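```bash
cat >h.py <<'E'
from plant import ctrl
import cv2,numpy as np
from scipy.spatial.transform import Rotation as Ro
np.set_printoptions(precision=4,suppress=True)
def cam(n):
    p=ctrl.camera_params(n); K=np.array([[p['fx'],0,p['cx']],[0,p['fy'],p['cy']],[0,0,1]])
    if n=='wrist':
        o=ctrl.get_obs(); T=np.eye(4);T[:3,:3]=Ro.from_euler('xyz',o['orientation'],degrees=True).as_matrix();T[:3,3]=o['tool_pos']
        M=T@p['mount']
    else: M=p['cam_to_world']
    return K,M
def toworld(K,M,uv,z):
    uv=np.atleast_2d(np.float64(uv)); d=np.c_[(uv[:,0]-K[0,2])/K[0,0],-(uv[:,1]-K[1,2])/K[1,1],-np.ones(len(uv))]@M[:3,:3].T
    return M[:3,3]+d*((z-M[2,3])/d[:,2])[:,None]
def goal(x,y,z,yaw):
    "delta from the measured pose to a tool-down pose"
    o=ctrl.get_obs();R=Ro.from_euler('xyz',o['orientation'],degrees=True)
    G=Ro.from_euler('xyz',[180,0,yaw],degrees=True)
    print('delta_pos',1e3*R.inv().apply(np.array([x,y,z])-o['tool_pos']),'ang',(R.inv()*G).as_rotvec(degrees=True))
def shot(name,z,c,yaw,r=.12,s=3000):
    "rectify the wrist view onto the plane z, centred at c, own x to the right, own y up, s px/m"
    K,M=cam('wrist'); im=ctrl.snapshot('wrist')[:,:,::-1]; cv2.imwrite(f'pics/{name}_raw.png',im)
    a=np.radians(yaw);ex=np.array([np.cos(a),np.sin(a),0]);ey=np.array([-np.sin(a),np.cos(a),0]);n=int(2*r*s)
    W=np.linalg.inv(M); P=K@np.diag([1,-1,-1])@W[:3]
    H=P@np.c_[np.r_[ex/s,0],np.r_[-ey/s,0],np.r_[c[0]-r*ex[0]+r*ey[0],c[1]-r*ex[1]+r*ey[1],z,1]]
    o=cv2.warpPerspective(im,H,(n,n),flags=cv2.INTER_LINEAR|cv2.WARP_INVERSE_MAP); cv2.imwrite(f'pics/{name}.png',o); return o
E
python3 - <<'E'
from h import *
K,M=cam('top')
for n,z,pts in(('deep',.056,[(146,236),(145.7,201.7),(153,270)]),('stand',.066,[(262,210),(261,176),(287,239)]),('shal',.042,[(372,249.5),(369,216),(389,284)])):
    w=toworld(K,M,pts,z);d=w[1]-w[2];print(n,w[0],'len',np.hypot(*d[:2]),'yaw',np.degrees(np.arctan2(d[1],d[0])),np.hypot(*w[0,:2]))
    goal(*w[0,:2],.25,np.degrees(np.arctan2(d[1],d[0])))
E
```

```text
deep [0.4703 0.2642 0.056 ] len 0.1697929376839612 yaw 10.125736202538533 0.5393929776943196
delta_pos [339.6828 255.5828 -23.8552] ang [  0.0817   0.016  -31.776 ]
stand [ 0.5383 -0.0201  0.066 ] len 0.16985260584345263 yaw 22.51341529722268 0.5386814688210294
delta_pos [507.7969 494.7051 -23.4933] ang [  0.0804   0.025  -44.1637]
shal [ 0.4474 -0.2958  0.042 ] len 0.17194947188588416 yaw 13.820594618506984 0.5363471979676654
delta_pos [525.0124 784.5391 -23.0771] ang [  0.0814   0.0186 -35.4709]
```

>>> {"fn": "apply_moves", "kwargs": {"deltas": [{"fingers": 87,"delta_pos": [340,256,-24],"angular": [0,0,-31.8]},{"fingers": 87,"delta_pos": [340,256,-24],"angular": [0,0,-31.8]},{"fingers": 87,"delta_pos": [340,256,-24],"angular": [0,0,-31.8]},{"fingers": 87,"delta_pos": [340,256,-24],"angular": [0,0,-31.8]},{"fingers": 87,"delta_pos": [340,256,-24],"angular": [0,0,-31.8]},{"fingers": 87,"delta_pos": [340,256,-24],"angular": [0,0,-31.8]},{"fingers": 87,"delta_pos": [340,256,-24],"angular": [0,0,-31.8]},{"fingers": 87,"delta_pos": [340,256,-24],"angular": [0,0,-31.8]},{"fingers": 87,"delta_pos": [340,256,-24],"angular": [0,0,-31.8]},{"fingers": 87,"delta_pos": [340,256,-24],"angular": [0,0,-31.8]}]}}

```text
clock: 1.1
tool_pos: [0.4717, 0.2611, 0.2506]
orientation: [180.0, 0.0, 9.9]
force: [-1.0, 1.1, 0.1]
opening: 0.0867
gripper_force: 0.0
```

>>> {"fn": "apply_moves", "kwargs": {"deltas": [{"fingers": 87,"delta_pos": [0,0,0],"angular": [0,0,0]},{"fingers": 87,"delta_pos": [0,0,0],"angular": [0,0,0]},{"fingers": 87,"delta_pos": [0,0,0],"angular": [0,0,0]}]}}

```text
clock: 1.4
tool_pos: [0.4701, 0.2648, 0.2503]
orientation: [180.0, 0.0, 10.2]
force: [0.1, 0.3, 0.3]
opening: 0.0869
gripper_force: 0.0
```

```bash
python3 - <<'E'
from h import *
print(ctrl.get_obs()['tool_pos'],ctrl.get_obs()['orientation'])
shot('deep1',.056,(.4703,.2642),10)
a=cv2.imread('pics/deep1.png');cv2.imwrite('pics/deep1v.png',a[60:660])
E
```

```text
[0.4701 0.2648 0.2503] [179.9927   0.0217  10.2232]
```

View pics/deep1v.png

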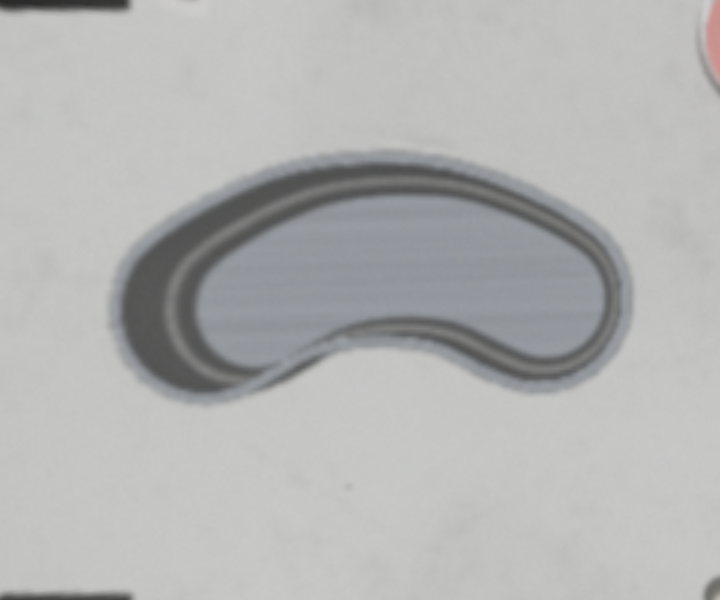

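```bash
cat >>h.py <<'E'
def pose(o,c,yaw,r=.12,s=3000):
    "outline by colour (bluish or dark); returns waist centre and yaw by the tightest box"
    f=o.astype(int); m=((f[...,0]-f[...,2]>4)|(f.sum(2)<420)).astype(np.uint8)
    m=cv2.morphologyEx(m,cv2.MORPH_OPEN,np.ones((5,5)))
    cs=cv2.findContours(m,cv2.RETR_EXTERNAL,cv2.CHAIN_APPROX_NONE)[0]
    k=max((q for q in cs if cv2.pointPolygonTest(q,(r*s,r*s),False)>=0),key=cv2.contourArea)[:,0]/s-r; k[:,1]*=-1
    q=cv2.convexHull(k.astype(np.float32))[:,0].astype(float)
    best=min((np.ptp(q@[-np.sin(t),np.cos(t)]),t) for t in np.radians(np.arange(-25,25,.1)))
    t=best[1]; ex=np.array([np.cos(t),np.sin(t)]);ey=np.array([-ex[1],ex[0]])
    u=q@ex;v=q@ey; p=ex*(u.max()+u.min())/2+ey*(v.max()-.032)
    kk=np.c_[k@ex-(u.max()+u.min())/2,k@ey]; w=kk[np.abs(kk[:,0])<.012]
    a=np.radians(yaw);R=np.array([[np.cos(a),-np.sin(a)],[np.sin(a),np.cos(a)]])
    print('size',np.ptp(u),np.ptp(v),'waist width',w[:,1].max()-w[w[:,1]<w[:,1].mean(),1].max(),'centre',np.array(c)+R@p,'yaw',yaw+np.degrees(t))
    return np.array(c)+R@p,yaw+np.degrees(t)
E
python3 - <<'E'
from h import *
c,y=pose(cv2.imread('pics/deep1.png'),(.4703,.2642),10)
goal(*c,.10,y)
E
```

```text
size 0.17346121158722005 0.08127992398229256 waist width 0.0641158066062291 centre [0.4703 0.2816] yaw 12.100000000000385
delta_pos [  3.1378 -16.5115 150.371 ] ang [ 0.0087  0.016  -1.8685]
```

>>> {"fn": "apply_moves", "kwargs": {"deltas": [{"fingers": 87,"delta_pos": [3.1,-16.5,20],"angular": [0,0,-1.9]},{"fingers": 87,"delta_pos": [3.1,-16.5,60],"angular": [0,0,-1.9]},{"fingers": 87,"delta_pos": [3.1,-16.5,100],"angular": [0,0,-1.9]},{"fingers": 87,"delta_pos": [3.1,-16.5,140],"angular": [0,0,-1.9]},{"fingers": 87,"delta_pos": [3.1,-16.5,165],"angular": [0,0,-1.9]},{"fingers": 87,"delta_pos": [3.1,-16.5,185],"angular": [0,0,-1.9]},{"fingers": 87,"delta_pos": [3.1,-16.5,205],"angular": [0,0,-1.9]},{"fingers": 87,"delta_pos": [3.1,-16.5,218],"angular": [0,0,-1.9]},{"fingers": 87,"delta_pos": [3.1,-16.5,224],"angular": [0,0,-1.9]},{"fingers": 87,"delta_pos": [3.1,-16.5,224],"angular": [0,0,-1.9]}]}}

```text
clock: 2.45
tool_pos: [0.4704, 0.2809, 0.0261]
orientation: [180.0, 0.0, 12.1]
force: [0.2, 0.2, 0.6]
opening: 0.087
gripper_force: 0.0
```

>>> {"fn": "apply_moves", "kwargs": {"deltas": [{"fingers": 70,"delta_pos": [0,0,0],"angular": [0,0,0]},{"fingers": 70,"delta_pos": [0,0,0],"angular": [0,0,0]},{"fingers": 66,"delta_pos": [0,0,0],"angular": [0,0,0]},{"fingers": 66,"delta_pos": [0,0,0],"angular": [0,0,0]},{"fingers": 60,"delta_pos": [0,0,0],"angular": [0,0,0]},{"fingers": 58,"delta_pos": [0,0,0],"angular": [0,0,0]},{"fingers": 58,"delta_pos": [0,0,0],"angular": [0,0,0]},{"fingers": 58,"delta_pos": [0,0,0],"angular": [0,0,0]},{"fingers": 58,"delta_pos": [0,0,0],"angular": [0,0,0]}]}}

```text
clock: 3.35
tool_pos: [0.4711, 0.2812, 0.0271]
orientation: [-180.0, -0.1, 12.1]
force: [-1.8, 0.3, 5.7]
opening: 0.0636
gripper_force: 30.0
```

>>> {"fn": "apply_moves", "kwargs": {"deltas": [{"fingers": 87,"delta_pos": [0,0,0],"angular": [0,0,0]},{"fingers": 87,"delta_pos": [0,0,0],"angular": [0,0,0]},{"fingers": 87,"delta_pos": [0,0,-20],"angular": [0,0,0]},{"fingers": 87,"delta_pos": [0,0,-60],"angular": [0,0,0]},{"fingers": 87,"delta_pos": [0,0,-110],"angular": [0,0,0]},{"fingers": 87,"delta_pos": [0,0,-160],"angular": [0,0,0]},{"fingers": 87,"delta_pos": [0,0,-210],"angular": [0,0,0]},{"fingers": 87,"delta_pos": [0,0,-234],"angular": [0,0,0]}]}}

```text
clock: 4.15
tool_pos: [0.4719, 0.2814, 0.2655]
orientation: [-179.8, -0.3, 12.1]
force: [0.5, 0.2, -0.7]
opening: 0.0869
gripper_force: 0.0
```

>>> {"fn": "apply_moves", "kwargs": {"deltas": [{"fingers": 87,"delta_pos": [3,300,0],"angular": [0,0,-13]},{"fingers": 87,"delta_pos": [3,300,0],"angular": [0,0,-13]},{"fingers": 87,"delta_pos": [3,300,0],"angular": [0,0,-13]},{"fingers": 87,"delta_pos": [3,300,0],"angular": [0,0,-13]},{"fingers": 87,"delta_pos": [3,300,0],"angular": [0,0,-13]},{"fingers": 87,"delta_pos": [3,300,0],"angular": [0,0,-13]},{"fingers": 87,"delta_pos": [3,300,0],"angular": [0,0,-13]},{"fingers": 87,"delta_pos": [3,300,0],"angular": [0,0,-13]},{"fingers": 87,"delta_pos": [3,300,0],"angular": [0,0,-13]},{"fingers": 87,"delta_pos": [3,300,0],"angular": [0,0,-13]}]}}

```text
clock: 5.15
tool_pos: [0.5362, -0.0108, 0.2605]
orientation: [-180.0, 0.0, 25.1]
force: [-0.5, 1.0, -0.3]
opening: 0.087
gripper_force: 0.0
```

```bash
python3 - <<'E'
from h import *
print(ctrl.get_obs()['tool_pos'],ctrl.get_obs()['orientation'],ctrl.get_obs()['clock'])
o=shot('st1',.066,(.5383,-.0101),25)
cv2.imwrite('pics/st1v.png',o[60:660])
try: pose(o,(.5383,-.0101),25)
except Exception as e: print(e)
E
```

```text
[ 0.5362 -0.0108  0.2605] [-179.992     0.0046   25.1421] 5.15
size 0.17276279188688112 0.1120438448382687 waist width 0.10482580174682232 centre [ 0.5218 -0.0104] yaw 36.40000000000052
```

View pics/st1v.png

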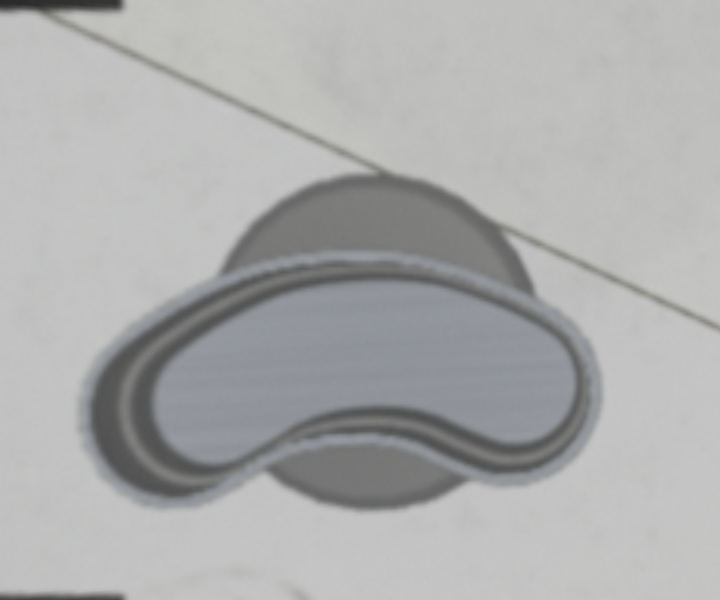

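```bash
sed -i 's/def pose(o,c,yaw,/def pose(o,c,yaw,dark=420,/; s/f.sum(2)<420/f.sum(2)<dark/' h.py; python3 - <<'E'
from h import *
o=cv2.imread('pics/st1.png')
f=o.astype(int);d=f[...,0]-f[...,2]
print([d[y+60,x] for x,y in((380,210),(375,475),(375,258),(500,270),(95,400),(375,438),(600,550))])
pose(o,(.5383,-.0101),25,dark=0)
pose(cv2.imread('pics/deep1.png'),(.4703,.2642),10,dark=0)
E
```

```text
[np.int64(-1), np.int64(-1), np.int64(9), np.int64(-1), np.int64(2), np.int64(9), np.int64(-1)]
size 0.1735784239354537 0.0819166670419248 waist width 0.06465792474364358 centre [ 0.5374 -0.0276] yaw 29.000000000000412
size 0.17346121158722005 0.08127992398229256 waist width 0.0641158066062291 centre [0.4703 0.2816] yaw 12.100000000000385
```

```bash
python3 - <<'E'
from h import *
goal(.4711,.2812,.10,12.1)
E
```

```text
delta_pos [  65.2245 -291.9082  160.5703] ang [-0.0049  0.0009 13.0611]
```

>>> {"fn": "apply_moves", "kwargs": {"deltas": [{"fingers": 87,"delta_pos": [65.2,-292,0],"angular": [0,0,13.1]},{"fingers": 87,"delta_pos": [65.2,-292,0],"angular": [0,0,13.1]},{"fingers": 87,"delta_pos": [65.2,-292,0],"angular": [0,0,13.1]},{"fingers": 87,"delta_pos": [65.2,-292,0],"angular": [0,0,13.1]},{"fingers": 87,"delta_pos": [65.2,-292,0],"angular": [0,0,13.1]},{"fingers": 87,"delta_pos": [65.2,-292,0],"angular": [0,0,13.1]},{"fingers": 87,"delta_pos": [65.2,-292,40],"angular": [0,0,13.1]},{"fingers": 87,"delta_pos": [65.2,-292,80],"angular": [0,0,13.1]},{"fingers": 87,"delta_pos": [65.2,-292,120],"angular": [0,0,13.1]},{"fingers": 87,"delta_pos": [65.2,-292,150],"angular": [0,0,13.1]}]}}

```text
clock: 6.2
tool_pos: [0.4701, 0.2808, 0.1084]
orientation: [180.0, 0.1, 12.1]
force: [0.1, 0.3, -0.1]
opening: 0.0871
gripper_force: 0.0
```

```bash
python3 - <<'E'
from h import *
print(ctrl.get_obs()['tool_pos']);goal(.4711,.2812,.0265,12.1)
E
```

```text
[0.4701 0.2808 0.1084]
delta_pos [ 1.208  -0.1987 81.8641] ang [ 0.0413  0.085  -0.0063]
```

>>> {"fn": "apply_moves", "kwargs": {"deltas": [{"fingers": 87,"delta_pos": [1,0,30],"angular": [0,0,0]},{"fingers": 87,"delta_pos": [1,0,55],"angular": [0,0,0]},{"fingers": 87,"delta_pos": [1,0,72],"angular": [0,0,0]},{"fingers": 87,"delta_pos": [1,0,83],"angular": [0,0,0]},{"fingers": 87,"delta_pos": [1,0,83],"angular": [0,0,0]},{"fingers": 58,"delta_pos": [1,0,83],"angular": [0,0,0]},{"fingers": 58,"delta_pos": [1,0,83],"angular": [0,0,0]},{"fingers": 58,"delta_pos": [1,0,83],"angular": [0,0,0]},{"fingers": 58,"delta_pos": [1,0,83],"angular": [0,0,0]},{"fingers": 58,"delta_pos": [1,0,83],"angular": [0,0,0]}]}}

```text
clock: 7.2
tool_pos: [0.4731, 0.2809, 0.0285]
orientation: [-179.9, -0.1, 12.0]
force: [-1.7, 1.3, 7.1]
opening: 0.0638
gripper_force: 30.0
```

>>> {"fn": "apply_moves", "kwargs": {"deltas": [{"fingers": 58,"delta_pos": [0,0,-5],"angular": [0,0,0]},{"fingers": 58,"delta_pos": [0,0,-20],"angular": [0,0,0]},{"fingers": 58,"delta_pos": [0,0,-50],"angular": [0,0,0]},{"fingers": 58,"delta_pos": [0,0,-80],"angular": [0,0,0]},{"fingers": 58,"delta_pos": [0,0,-110],"angular": [0,0,0]},{"fingers": 58,"delta_pos": [0,0,-130],"angular": [0,0,0]},{"fingers": 58,"delta_pos": [0,0,-140],"angular": [0,0,0]},{"fingers": 58,"delta_pos": [0,0,-140],"angular": [0,0,0]}]}}

```text
clock: 8.0
tool_pos: [0.473, 0.2806, 0.1686]
orientation: [-179.9, -0.1, 11.9]
force: [-0.6, -0.1, -2.8]
opening: 0.0639
gripper_force: 30.0
```

```bash
python3 - <<'E'
from h import *
print(ctrl.get_obs()['tool_pos']);goal(.5380,-.0273,.165,29.0)
E
```

```text
[0.473  0.2806 0.1686]
delta_pos [ -0.1237 314.7456   3.196 ] ang [ -0.0621  -0.1009 -17.0546]
```

>>> {"fn": "apply_moves", "kwargs": {"deltas": [{"fingers": 58,"delta_pos": [0.2,20,0],"angular": [0,0,-1]},{"fingers": 58,"delta_pos": [0.4,60,0],"angular": [0,0,-3]},{"fingers": 58,"delta_pos": [0.7,105,0],"angular": [0,0,-6]},{"fingers": 58,"delta_pos": [1,150,0],"angular": [0,0,-9]},{"fingers": 58,"delta_pos": [1.2,195,0],"angular": [0,0,-11]},{"fingers": 58,"delta_pos": [1.4,240,0],"angular": [0,0,-13]},{"fingers": 58,"delta_pos": [1.6,280,0],"angular": [0,0,-15.5]},{"fingers": 58,"delta_pos": [1.7,304,0],"angular": [0,0,-17]},{"fingers": 58,"delta_pos": [1.7,314,0],"angular": [0,0,-17]},{"fingers": 58,"delta_pos": [1.7,314,3],"angular": [0,0,-17]}]}}

```text
clock: 9.0
tool_pos: [0.539, -0.0276, 0.1633]
orientation: [-180.0, 0.1, 28.8]
force: [0.0, 0.9, -2.4]
opening: 0.0638
gripper_force: 30.0
```

>>> {"fn": "apply_moves", "kwargs": {"deltas": [{"fingers": 58,"delta_pos": [0,0,15],"angular": [0,0,0]},{"fingers": 58,"delta_pos": [0,0,35],"angular": [0,0,0]},{"fingers": 58,"delta_pos": [0,0,50],"angular": [0,0,0]},{"fingers": 58,"delta_pos": [0,0,50],"angular": [0,0,0]},{"fingers": 58,"delta_pos": [0,0,50],"angular": [0,0,0]}]}}

```text
clock: 9.5
tool_pos: [0.5391, -0.0258, 0.1142]
orientation: [-180.0, 0.1, 29.0]
force: [-0.0, -0.2, -1.7]
opening: 0.0638
gripper_force: 30.0
```

```bash
python3 - <<'E'
from h import *
o=ctrl.get_obs();print(o['tool_pos'],o['orientation'],o['force'],o['moment']);goal(.5397,-.0263,.0785,29.0)
s=ctrl.snapshot('side')[:,:,::-1];w=ctrl.snapshot('wrist')[:,:,::-1]
cv2.imwrite('pics/p1.png',np.hstack([cv2.resize(s[130:270,180:320],(384,384),interpolation=2),cv2.resize(w,(416,312))[:,:] if 0 else cv2.copyMakeBorder(cv2.resize(w,(416,312)),0,72,0,0,0)]))
E
```

```text
[ 0.5391 -0.0258  0.1142] [-179.9902    0.0732   29.0036] [-0.0351 -0.2472 -1.7493] [-0.0485 -0.1128 -0.0225]
delta_pos [ 0.2647  0.7485 35.7268] ang [-0.0098  0.0732  0.0036]
```

View pics/p1.png

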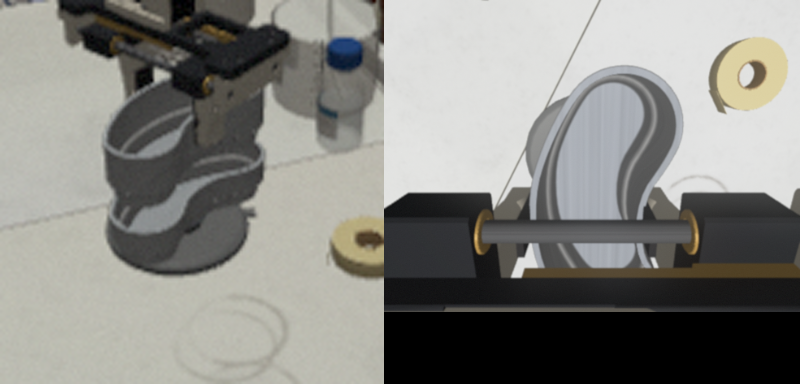

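>>> {"fn": "apply_moves", "kwargs": {"deltas": [{"fingers": 58,"delta_pos": [0.2,0.5,8],"angular": [0,0,0]},{"fingers": 58,"delta_pos": [0.2,0.5,14],"angular": [0,0,0]},{"fingers": 58,"delta_pos": [0.2,0.5,18],"angular": [0,0,0]},{"fingers": 58,"delta_pos": [0.2,0.5,21],"angular": [0,0,0]},{"fingers": 58,"delta_pos": [0.2,0.5,23],"angular": [0,0,0]},{"fingers": 58,"delta_pos": [0.2,0.5,25],"angular": [0,0,0]},{"fingers": 58,"delta_pos": [0.2,0.5,25],"angular": [0,0,0]}]}}

```text
clock: 10.3
tool_pos: [0.5397, -0.0268, 0.0893]
orientation: [-180.0, 0.0, 28.9]
force: [0.2, 0.2, -1.8]
opening: 0.0639
gripper_force: 30.0
```

>>> {"fn": "apply_moves", "kwargs": {"deltas": [{"fingers": 58,"delta_pos": [0,0,2],"angular": [0,0,0]},{"fingers": 58,"delta_pos": [0,0,4],"angular": [0,0,0]},{"fingers": 58,"delta_pos": [0,0,6],"angular": [0,0,0]},{"fingers": 58,"delta_pos": [0,0,7.5],"angular": [0,0,0]},{"fingers": 58,"delta_pos": [0,0,9],"angular": [0,0,0]},{"fingers": 58,"delta_pos": [0,0,9],"angular": [0,0,0]}]}}

```text
clock: 10.9
tool_pos: [0.5397, -0.0268, 0.0803]
orientation: [-180.0, 0.0, 29.0]
force: [1.3, -0.5, -1.5]
opening: 0.064
gripper_force: 30.0
```

>>> {"fn": "apply_moves", "kwargs": {"deltas": [{"fingers": 58,"delta_pos": [0,0,1],"angular": [0,0,0]},{"fingers": 58,"delta_pos": [0,0,2],"angular": [0,0,0]},{"fingers": 58,"delta_pos": [0,0,2.5],"angular": [0,0,0]},{"fingers": 58,"delta_pos": [0,0,2.5],"angular": [0,0,0]}]}}

```text
clock: 11.3
tool_pos: [0.5399, -0.0268, 0.0785]
orientation: [180.0, -0.0, 29.0]
force: [-1.9, 0.2, 3.5]
opening: 0.0637
gripper_force: 30.0
```

>>> {"fn": "apply_moves", "kwargs": {"deltas": [{"fingers": 68,"delta_pos": [0,0,0],"angular": [0,0,0]},{"fingers": 87,"delta_pos": [0,0,0],"angular": [0,0,0]},{"fingers": 87,"delta_pos": [0,0,0],"angular": [0,0,0]},{"fingers": 87,"delta_pos": [0,0,-20],"angular": [0,0,0]},{"fingers": 87,"delta_pos": [0,0,-60],"angular": [0,0,0]},{"fingers": 87,"delta_pos": [0,0,-110],"angular": [0,0,0]},{"fingers": 87,"delta_pos": [0,0,-160],"angular": [0,0,0]},{"fingers": 87,"delta_pos": [0,0,-200],"angular": [0,0,0]},{"fingers": 87,"delta_pos": [0,0,-222],"angular": [0,0,0]},{"fingers": 87,"delta_pos": [0,0,-222],"angular": [0,0,0]}]}}

```text
clock: 12.3
tool_pos: [0.5415, -0.0267, 0.3042]
orientation: [179.9, -0.4, 29.0]
force: [-0.8, -0.1, -0.7]
opening: 0.0868
gripper_force: 0.0
```

```bash
python3 - <<'E'
from h import *
print(ctrl.get_obs()['tool_pos'],ctrl.get_obs()['clock'])
o=shot('st2',.106,(.5374,-.0276),29)
pose(o,(.5374,-.0276),29,dark=0)
goal(.4474,-.31,.237,13.8)
s=ctrl.snapshot('side')[:,:,::-1]
cv2.imwrite('pics/p2.png',np.hstack([cv2.resize(s[150:270,190:310],(400,400),interpolation=2),cv2.resize(o,(400,400))]))
E
```

```text
[ 0.5415 -0.0267  0.3042] 12.3
size 0.17333333194255834 0.0813333317637448 waist width 0.06433333333333337 centre [ 0.5379 -0.0285] yaw 29.000000000000355
delta_pos [-218.8372  202.8433   64.071 ] ang [ 0.0163 -0.2054 15.1522]
```

View pics/p2.png

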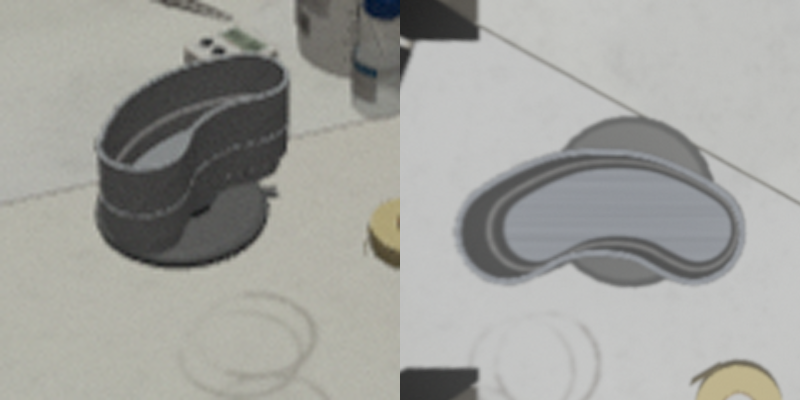

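The deep dish is seated flush: the collars meet along the seam in the left half, and the outlines coincide. Next is the shallow dish.

>>> {"fn": "apply_moves", "kwargs": {"deltas": [{"fingers": 87,"delta_pos": [-219,203,0],"angular": [0,0,15.2]},{"fingers": 87,"delta_pos": [-219,203,0],"angular": [0,0,15.2]},{"fingers": 87,"delta_pos": [-219,203,0],"angular": [0,0,15.2]},{"fingers": 87,"delta_pos": [-219,203,20],"angular": [0,0,15.2]},{"fingers": 87,"delta_pos": [-219,203,64],"angular": [0,0,15.2]},{"fingers": 87,"delta_pos": [-219,203,64],"angular": [0,0,15.2]},{"fingers": 87,"delta_pos": [-219,203,64],"angular": [0,0,15.2]},{"fingers": 87,"delta_pos": [-219,203,64],"angular": [0,0,15.2]},{"fingers": 87,"delta_pos": [-219,203,64],"angular": [0,0,15.2]},{"fingers": 87,"delta_pos": [-219,203,64],"angular": [0,0,15.2]}]}}

```text
clock: 13.4
tool_pos: [0.4472, -0.3097, 0.2365]
orientation: [180.0, -0.0, 13.8]
force: [0.6, -0.1, -0.2]
opening: 0.087
gripper_force: 0.0
```

```bash
python3 - <<'E'
from h import *
print(ctrl.get_obs()['tool_pos'],ctrl.get_obs()['orientation'],ctrl.get_obs()['clock'])
o=shot('sh1',.042,(.4474,-.30),14)
c,y=pose(o,(.4474,-.30),14)
pose(o,(.4474,-.30),14,dark=0)
goal(*c,.019,y)
cv2.imwrite('pics/sh1v.png',cv2.resize(o,(480,480)))
E
```

```text
[ 0.4472 -0.3097  0.2365] [179.9735  -0.0387  13.8171] 13.4
size 0.17308482537978373 0.08116623887213625 waist width 0.06375150654117388 centre [ 0.4434 -0.3002] yaw 13.300000000000345
size 0.17308482537978373 0.08116623887213625 waist width 0.06375150654117388 centre [ 0.4434 -0.3002] yaw 13.300000000000345
delta_pos [ -1.8077 -10.1748 217.713 ] ang [ 0.0334 -0.0597  0.5418]
```

View pics/sh1v.png

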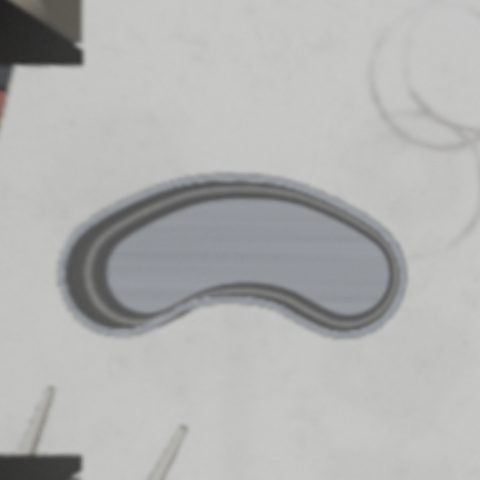

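>>> {"fn": "apply_moves", "kwargs": {"deltas": [{"fingers": 87,"delta_pos": [-1.8,-10.2,40],"angular": [0,0,0.5]},{"fingers": 87,"delta_pos": [-1.8,-10.2,80],"angular": [0,0,0.5]},{"fingers": 87,"delta_pos": [-1.8,-10.2,120],"angular": [0,0,0.5]},{"fingers": 87,"delta_pos": [-1.8,-10.2,155],"angular": [0,0,0.5]},{"fingers": 87,"delta_pos": [-1.8,-10.2,180],"angular": [0,0,0.5]},{"fingers": 87,"delta_pos": [-1.8,-10.2,200],"angular": [0,0,0.5]},{"fingers": 87,"delta_pos": [-1.8,-10.2,212],"angular": [0,0,0.5]},{"fingers": 87,"delta_pos": [-1.8,-10.2,217],"angular": [0,0,0.5]},{"fingers": 87,"delta_pos": [-1.8,-10.2,217],"angular": [0,0,0.5]}]}}

```text
clock: 14.35
tool_pos: [0.4428, -0.3007, 0.0192]
orientation: [180.0, -0.0, 13.3]
force: [0.5, 0.1, 0.1]
opening: 0.0867
gripper_force: 0.0
```

>>> {"fn": "apply_moves", "kwargs": {"deltas": [{"fingers": 70,"delta_pos": [0,0,0],"angular": [0,0,0]},{"fingers": 70,"delta_pos": [0,0,0],"angular": [0,0,0]},{"fingers": 66,"delta_pos": [0,0,0],"angular": [0,0,0]},{"fingers": 66,"delta_pos": [0,0,0],"angular": [0,0,0]},{"fingers": 60,"delta_pos": [0,0,0],"angular": [0,0,0]},{"fingers": 58,"delta_pos": [0,0,0],"angular": [0,0,0]},{"fingers": 58,"delta_pos": [0,0,0],"angular": [0,0,0]},{"fingers": 58,"delta_pos": [0,0,0],"angular": [0,0,0]}]}}

```text
clock: 15.15
tool_pos: [0.4424, -0.3009, 0.0194]
orientation: [180.0, -0.0, 13.3]
force: [-0.9, 2.1, 6.2]
opening: 0.0637
gripper_force: 30.0
```

>>> {"fn": "apply_moves", "kwargs": {"deltas": [{"fingers": 58,"delta_pos": [0,0,-5],"angular": [0,0,0]},{"fingers": 58,"delta_pos": [0,0,-20],"angular": [0,0,0]},{"fingers": 58,"delta_pos": [0,0,-50],"angular": [0,0,0]},{"fingers": 58,"delta_pos": [0,0,-90],"angular": [0,0,0]},{"fingers": 58,"delta_pos": [0,0,-130],"angular": [0,0,0]},{"fingers": 58,"delta_pos": [0,0,-160],"angular": [0,0,0]},{"fingers": 58,"delta_pos": [0,0,-175],"angular": [0,0,0]},{"fingers": 58,"delta_pos": [0,0,-175],"angular": [0,0,0]},{"fingers": 58,"delta_pos": [0,0,-175],"angular": [0,0,0]}]}}

```text
clock: 16.05
tool_pos: [0.4418, -0.3007, 0.1933]
orientation: [-180.0, 0.0, 13.2]
force: [0.3, 0.4, -2.6]
opening: 0.0638
gripper_force: 30.0
```

```bash
python3 - <<'E'
from h import *
print(ctrl.get_obs()['tool_pos'],ctrl.get_obs()['orientation']);goal(.5379,-.0285,.19,29.0)
E
```

```text
[ 0.4418 -0.3007  0.1933] [-179.9574    0.0153   13.2311]
delta_pos [ 155.8722 -242.9571    3.4787] ang [ -0.0444   0.0093 -15.7689]
```

>>> {"fn": "apply_moves", "kwargs": {"deltas": [{"fingers": 58,"delta_pos": [10,-15,0],"angular": [0,0,-1]},{"fingers": 58,"delta_pos": [28,-45,0],"angular": [0,0,-3]},{"fingers": 58,"delta_pos": [52,-82,0],"angular": [0,0,-5.5]},{"fingers": 58,"delta_pos": [76,-120,0],"angular": [0,0,-8]},{"fingers": 58,"delta_pos": [100,-157,0],"angular": [0,0,-10.5]},{"fingers": 58,"delta_pos": [124,-195,0],"angular": [0,0,-13]},{"fingers": 58,"delta_pos": [144,-226,0],"angular": [0,0,-15]},{"fingers": 58,"delta_pos": [154.8,-243,0],"angular": [0,0,-15.8]},{"fingers": 58,"delta_pos": [154.8,-243,3],"angular": [0,0,-15.8]},{"fingers": 58,"delta_pos": [154.8,-243,3],"angular": [0,0,-15.8]}]}}

```text
clock: 17.05
tool_pos: [0.5361, -0.0288, 0.1889]
orientation: [-179.9, 0.2, 29.1]
force: [-0.6, 0.1, -2.3]
opening: 0.0637
gripper_force: 30.0
```

>>> {"fn": "apply_moves", "kwargs": {"deltas": [{"fingers": 58,"delta_pos": [0,0,15],"angular": [0,0,0]},{"fingers": 58,"delta_pos": [0,0,30],"angular": [0,0,0]},{"fingers": 58,"delta_pos": [0,0,40],"angular": [0,0,0]},{"fingers": 58,"delta_pos": [0,0,45],"angular": [0,0,0]},{"fingers": 58,"delta_pos": [0,0,45],"angular": [0,0,0]},{"fingers": 58,"delta_pos": [0,0,45],"angular": [0,0,0]}]}}

```text
clock: 17.65
tool_pos: [0.5375, -0.0292, 0.1464]
orientation: [180.0, -0.0, 29.0]
force: [0.6, 0.9, -1.3]
opening: 0.0639
gripper_force: 30.0
```

```bash
python3 - <<'E'
from h import *
o=ctrl.get_obs();print(o['tool_pos'],o['orientation'],o['force']);goal(.5368,-.0288,.1094,29.0)
E
```

```text
[ 0.5375 -0.0292  0.1464] [179.9838  -0.015   29.0379] [ 0.5643  0.8817 -1.3147]
delta_pos [-0.4052 -0.7095 37.0252] ang [ 0.0162 -0.015   0.0379]
```

Underside is about 21 mm above the rim; lower to about 6 mm inside and check the force.

>>> {"fn": "apply_moves", "kwargs": {"deltas": [{"fingers": 58,"delta_pos": [-0.4,-0.6,8],"angular": [0,0,0]},{"fingers": 58,"delta_pos": [-0.4,-0.6,14],"angular": [0,0,0]},{"fingers": 58,"delta_pos": [-0.4,-0.6,18],"angular": [0,0,0]},{"fingers": 58,"delta_pos": [-0.4,-0.6,21],"angular": [0,0,0]},{"fingers": 58,"delta_pos": [-0.4,-0.6,23],"angular": [0,0,0]},{"fingers": 58,"delta_pos": [-0.4,-0.6,25],"angular": [0,0,0]},{"fingers": 58,"delta_pos": [-0.4,-0.6,27],"angular": [0,0,0]},{"fingers": 58,"delta_pos": [-0.4,-0.6,27],"angular": [0,0,0]}]}}

```text
clock: 18.45
tool_pos: [0.5365, -0.0286, 0.1188]
orientation: [-180.0, 0.0, 29.0]
force: [0.5, 0.3, -1.5]
opening: 0.0639
gripper_force: 30.0
```

>>> {"fn": "apply_moves", "kwargs": {"deltas": [{"fingers": 58,"delta_pos": [0,0,2],"angular": [0,0,0]},{"fingers": 58,"delta_pos": [0,0,4],"angular": [0,0,0]},{"fingers": 58,"delta_pos": [0,0,6],"angular": [0,0,0]},{"fingers": 58,"delta_pos": [0,0,7.5],"angular": [0,0,0]},{"fingers": 58,"delta_pos": [0,0,8.5],"angular": [0,0,0]},{"fingers": 58,"delta_pos": [0,0,9.3],"angular": [0,0,0]},{"fingers": 58,"delta_pos": [0,0,9.8],"angular": [0,0,0]},{"fingers": 58,"delta_pos": [0,0,9.8],"angular": [0,0,0]}]}}

```text
clock: 19.25
tool_pos: [0.5366, -0.0286, 0.1094]
orientation: [180.0, -0.0, 29.1]
force: [-1.3, 0.3, 0.3]
opening: 0.0636
gripper_force: 30.0
```

>>> {"fn": "apply_moves", "kwargs": {"deltas": [{"fingers": 58,"delta_pos": [0,0,0.6],"angular": [0,0,0]},{"fingers": 58,"delta_pos": [0,0,0.8],"angular": [0,0,0]},{"fingers": 58,"delta_pos": [0,0,0.8],"angular": [0,0,0]}]}}

```text
clock: 19.55
tool_pos: [0.5367, -0.0286, 0.1094]
orientation: [180.0, -0.0, 29.1]
force: [-3.5, 0.9, 7.7]
opening: 0.0637
gripper_force: 30.0
```

>>> {"fn": "apply_moves", "kwargs": {"deltas": [{"fingers": 68,"delta_pos": [0,0,0.8],"angular": [0,0,0]},{"fingers": 87,"delta_pos": [0,0,0],"angular": [0,0,0]},{"fingers": 87,"delta_pos": [0,0,0],"angular": [0,0,0]},{"fingers": 87,"delta_pos": [0,0,-20],"angular": [0,0,0]},{"fingers": 87,"delta_pos": [0,0,-60],"angular": [0,0,0]},{"fingers": 87,"delta_pos": [0,0,-110],"angular": [0,0,0]},{"fingers": 87,"delta_pos": [0,0,-160],"angular": [0,0,0]},{"fingers": 87,"delta_pos": [0,0,-200],"angular": [0,0,0]},{"fingers": 87,"delta_pos": [0,0,-200],"angular": [0,0,0]},{"fingers": 87,"delta_pos": [0,0,-200],"angular": [0,0,0]}]}}

```text
clock: 20.55
tool_pos: [0.537, -0.0284, 0.3095]
orientation: [180.0, -0.1, 29.0]
force: [-0.3, 1.0, -0.8]
opening: 0.0873
gripper_force: 0.0
```

```bash
python3 - <<'E'
from h import *
print(ctrl.get_obs()['tool_pos'],ctrl.get_obs()['clock'])
o=shot('st3',.132,(.5374,-.0276),29)
pose(o,(.5374,-.0276),29,dark=0)
s=ctrl.snapshot('side')[:,:,::-1]
cv2.imwrite('pics/p3.png',np.hstack([cv2.resize(s[140:270,185:315],(400,400),interpolation=2),cv2.resize(o,(400,400))]))
E
```

```text
[ 0.537  -0.0284  0.3095] 20.55
size 0.17367375028577706 0.08156438279282256 waist width 0.06435970305350128 centre [ 0.5377 -0.0286] yaw 29.200000000000358
```

View pics/p3.png

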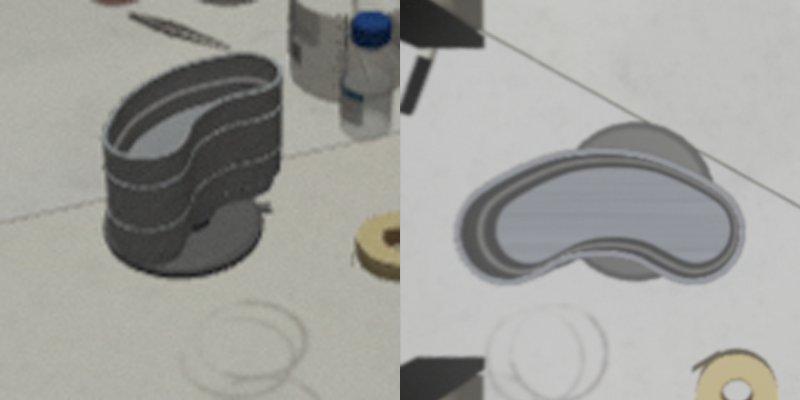

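All three dishes are stacked flush and level: two even seams in the side view, and the outlines match from above.

```bash
python3 -c "
from plant import ctrl
print(ctrl.close_job())"
```

```text
the job is handed in; nothing more can be done
None
```

The deep dish and then the shallow dish are stacked on the stand, seated, level and standing free in the final views, with the job handed in at about 20.6 s; the timer, tape roll and forceps were not touched.

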